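# Put the clay stamp away and close the jar

### The arm

A 7-joint arm with a two-finger parallel gripper is mounted at the origin on the work surface. World frame = base frame: x ahead of the robot, y to its left, z up, the work surface at z = 0. Lengths are in m, angles in rad, forces in N, time in s.
With the tool pointing down it reaches from about 0.4 to 0.9 m from the base axis. Payload 5.5 kg.
Tool frame: the origin (TCP) lies between the finger pads; the fingertips stand arm.finger_overhang ahead of it and the grasp point (between the pads) lies 2 mm behind it (arm.finger_overhang is the distance from the TCP to the fingertips, in m); z points along the fingers, y is the line along which they close (so a half turn about z gives the same grasp; the last joint's range is limited). The gripper opens to 92 mm and grips with 3 to 60 N. Pads are 19 mm wide; open, the fingers measure 130 mm over their backs; the gripper's body (75 mm by 190 mm) begins 47 mm behind the grasp point.
Start: joints at [-0.94, 0.501, -0.427, 1.55, 0.221, 1.138, -0.21], TCP at [0.234, 0.607, 0.244] pointing down, gripper open.
Joint ranges: [-2.88, 2.88], [-0.31, 2.03], [-1.54, 1.56], [0.2, 2.42], [-1.41, 4.55], [0.19, 2.02], [-2.57, 2.57]. Speed limits (rad/s): [2.57, 2.57, 3.14, 3.14, 3.14, 3.14, 3.14].

### API

Orientations are given as a unit quaternion [x, y, z, w].
In Python, from cell import arm, imaging gives the robot as it stands.
- The arm moves only by the shell command python3 -m inch 'ROWS' [FORCE]. ROWS is JSON, a list of rows, each a list of 7 numbers: the shift along the tool's x, y, z in mm, then the turn, a rotation vector about the tool's x, y, z in degrees, then the finger opening in mm, from 0 to 91.8. In form: [[dx, dy, dz, ax, ay, az, jaw], ...]. A call has 1 to 8 rows; each row is the pose to reach, as a shift and turn from the pose commanded when the call began, along the tool's axes at that moment; what a row does not reach only later rows make up. A row lasts 1/10 s, in which the tool goes at most 50 mm and 8.59 degrees, less where a joint would pass 70% of its speed; a pose out of reach is approached as far as the arm can. A call with a gripper value outside its range is refused whole. The fingers move at their own pace and stop on an object; FORCE is the grip in N (left out, the last holds). Time passes only in rows, so rows that repeat a pose let the fingers close. It gives the time, the measured TCP pose, the force, the opening and the grip force at its end, in the units of the state.
- arm.read_state(): the state, without advancing time (a new reading comes with each control period).
- imaging.read_camera(name): name is "side" or "top"; returns a dict with "color" (420x560x3 uint8, red, green, blue), "range_z" (420x560 float32, m along the optical axis (not along the pixel's ray), 0 where there is no reading), "K" (3x3 intrinsics, pixels), "origin" and "orientation" of the camera in the world. Camera axes: x right, y down, z forward; pixel columns grow to the right and rows downward; lengths in m; the calibration is good to about 2 mm. A picture is of the moment at which its call begins.
- arm.hand_in(): hands the job in; it is judged then, once.
The state is a dict: "time_s": time; "joint_pos": joint angles; "qvel": joint speeds; "effort": joint torques, N m; "tcp_pos": TCP position; "orientation": TCP orientation; "force": force on the tool from outside, world axes, zero at the start; "torque": the same for the moment, N m; "gripper_width": opening from 0.0 (shut) to 1.0 (fully open); "grasp_force": force on a finger pad.
Only numpy, scipy, OpenCV 4.12 (cv2) and the standard library are available. Lean on these libraries where they do the work, as an engineer would, in place of code of your own. Each camera call takes 0.05 s, during which the arm holds its last target. There are 200 camera calls.

### The job

Put the wooden clay stamp away in the wide stoneware jar, then close that jar with the lid that fits it, so that the lid sits flat and fully home with its knob up. Set both down rather than dropping them, keep the jar upright, and leave the other, smaller lid where it lies.

Things in the scene. Friction and masses are not known exactly. Their poses are not given: they have to be found in the camera images.
- jar: Wide open stoneware jar, round, straight-walled, loose, 0.8 kg: 130 mm outside diameter, 75 mm high, 118 mm inside diameter, inner floor 6 mm above its underside. Origin: centre of its underside; z up. (A smaller jar, 84 mm in diameter and 60 mm high, stands further off and plays no part.)
- lid: Wide jar's lid, stoneware, loose, 0.28 kg, lying knob up: tapered plug below (8 mm high, 90 mm wide at its foot, 102 at its top), disc 134 mm wide, 8 mm thick, and a central upright round knob 26 mm wide, 32 mm high; 48 mm in all. Origin: centre of the plug's underside; z up through the knob. Seated, the plug has 8 mm play all round in the mouth, and the origin is 67 mm above the jar's.
- small_lid: The other lid, same stoneware and same knob but too small: disc 88 mm in diameter, 48 mm high in all. The two lids lie to the left and right, and which is where varies. Leave it alone. Origin: centre of its underside; z up.
- stamp: Wooden clay stamp, loose, 40 g, standing on the table nearer the robot than the jar: square foot 36 x 36 x 14 mm with a central upright round handle 18 mm in diameter and 32 mm high, 46 mm in all. Origin: centre of the foot's underside; z up along the handle. Standing or lying in the jar it clears the closed lid.

How it is judged:
By the outcome, as a careful person would: the job done as asked, in the order asked, and still so for the second after the job is handed in, with the robot touching nothing.
It also fails if it takes over 64 s, if anything falls off the work surface, if the arm or the gripper's body presses on something with over 40 N, if the wrist force passes 120 N, or if a joint passes its speed limit or range.

## Working session

There is one attempt and no reset: what is moved stays moved. The work goes in short steps, Python scripts to look and compute and a shell command to move; the robot and the scene stay as the last step left them, time stands still between calls to the robot, and variables do not carry over. Pictures are saved under pics/ and viewed, at most 10 in all, crops included, and the job is handed in when it is done.

```bash
ls; mkdir -p pics; python3 - <<'E'
from cell import arm, imaging
import cv2, numpy as np
ims=[]
for n in("top","side"):
    c=imaging.read_camera(n); np.savez(""+n+".npz",**c)
    cv2.imwrite(f"pics/{n}0.png",c["color"][:,:,::-1]); print(n,c["K"],c["origin"],c["orientation"])
s=arm.read_state();print(s, arm.finger_overhang)
E
```

```text
pics
top [[480.01009636   0.         277.68035568]
 [  0.         480.01009636 198.19443184]
 [  0.           0.           1.        ]] [ 0.46253176 -0.01158127  0.89867961] [ 0.71070711 -0.70216889  0.0146442  -0.04049451]
side [[408.91944725   0.         275.50517088]
 [  0.         408.91944725 211.38867502]
 [  0.           0.           1.        ]] [0.19727708 0.59281649 0.51322787] [-0.2329858   0.85341038 -0.44967043  0.12330789]
{'time_s': 0.1, 'joint_pos': array([-0.93979251,  0.50176604, -0.42680131,  1.55131893,  0.22081529,
        1.13831406, -0.21030015]), 'qvel': array([ 1.60264006e-03, -1.90528759e-03, -4.12279723e-05, -2.41451278e-03,
       -1.00252418e-03,  9.79860585e-04,  3.76753237e-04]), 'effort': array([-1.08170006e-02, -5.67864311e+01, -5.83882749e+00, -2.79917103e+01,
       -6.91415370e-02,  2.39832391e-02,  7.96518384e-05]), 'tcp_pos': array([0.23355135, 0.60595578, 0.24278505]), 'orientation': array([ 1.82845420e-01,  9.83141285e-01, -8.55951808e-04, -1.83557251e-04]), 'force': array([-0.42833912,  0.06841046, -0.45949001]), 'torque': array([ 0.00453693, -0.03935421, -0.04828087]), 'grasp_force': 0.0, 'gripper_width': 1.0029088833750046} 0.017
```

View pics/top0.png

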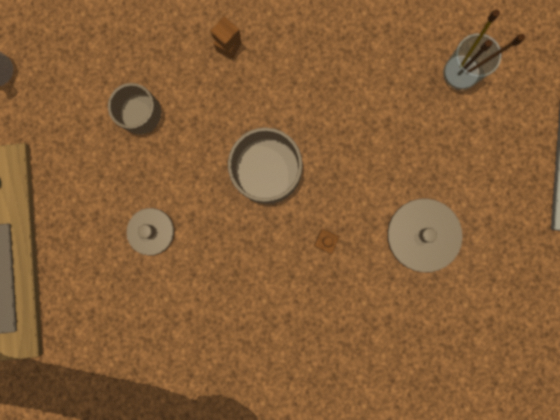

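View pics/side0.png

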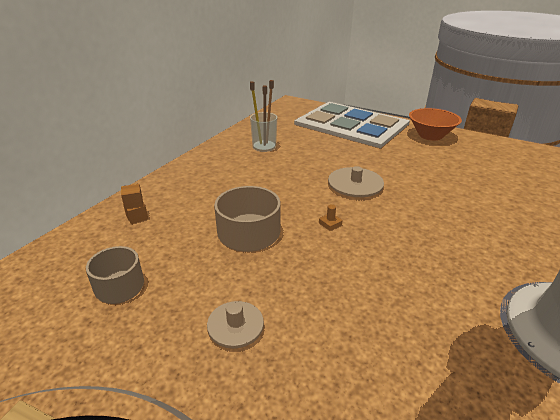

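The top view shows the jar at (265,166), wide lid at (425,235), stamp at (326,240) and small lid at (150,231). The side view agrees, with all of them upright and the stamp at (331,217).

```bash
cat > h.py <<'E'
import numpy as np, cv2
from scipy.spatial.transform import Rotation as R
def cloud(c):
    z=c["range_z"]; v,u=np.indices(z.shape); K=c["K"]
    p=np.stack([(u-K[0,2])/K[0,0]*z,(v-K[1,2])/K[1,1]*z,z],-1)
    w=p@R.from_quat(c["orientation"]).as_matrix().T+c["origin"]; w[z==0]=np.nan; return w
def ray(c,uv,h):
    uv=np.atleast_2d(uv).astype(float);K=c["K"]
    d=np.c_[(uv-K[:2,2][None])/[K[0,0],K[1,1]],np.ones(len(uv))]@R.from_quat(c["orientation"]).as_matrix().T
    return c["origin"]+d*((h-c["origin"][2])/d[:,2])[:,None]
def project(c,p):
    q=(np.atleast_2d(p)-c["origin"])@R.from_quat(c["orientation"]).as_matrix(); return (q[:,:2]/q[:,2:])*[c["K"][0,0],c["K"][1,1]]+c["K"][:2,2]
def blob(w,xy,r,lo,hi):
    m=(np.hypot(w[...,0]-xy[0],w[...,1]-xy[1])<r)&(w[...,2]>lo)&(w[...,2]<hi)
    return w[m]
E
python3 - <<'E'
from h import *
for n in("top","side"):
    c=dict(np.load(n+".npz")); w=cloud(c)
    if n=="top":
        g={k:ray(c,uv,h)[0] for k,uv,h in(("jar",(265,166),.075),("lid",(428,235),.048),("small",(148,231),.048),("stamp",(326,240),.03))}
        print(g, ray(c,(425,235),.016))
    for k,r,lo,hi in(("jar",.085,.068,.085),("lid",.09,.01,.022),("lid",.03,.035,.06),("stamp",.04,.03,.06),("stamp",.04,.008,.02)):
        p=blob(w,g[k],r,lo,hi)
        if len(p)<5: print(n,k,len(p));continue
        (cx,cy),rr=cv2.minEnclosingCircle(p[:,:2].astype(np.float32)); b=cv2.minAreaRect(p[:,:2].astype(np.float32))
        print(n,k,len(p),"circ",np.round([cx,cy,rr],4),"z",np.median(p[:,2]).round(4),"mean",p.mean(0).round(4),"rect",b)
    # stamp foot colour crop
    u,v=project(c,g["stamp"]-[0,0,.02])[0].astype(int); a=c["color"][v-22:v+22,u-22:u+22,::-1]
    cv2.imwrite(f"pics/st_{n}.png",cv2.resize(a,None,fx=8,fy=8,interpolation=cv2.INTER_CUBIC)); print(u,v)
a=np.hstack([cv2.imread("pics/st_top.png"),cv2.imread("pics/st_side.png")]);cv2.imwrite("pics/st.png",a)
E
```

```text
{'jar': array([0.58248463, 0.04174858, 0.075     ]), 'lid': array([ 0.46712237, -0.24385349,  0.048     ]), 'small': array([0.46759915, 0.25105082, 0.048     ]), 'stamp': array([ 0.45581799, -0.06725551,  0.03      ])} [[ 0.46722268 -0.24720452  0.016     ]]
top jar 839 circ [0.5862 0.043  0.0652] z 0.0747 mean [0.5867 0.0434 0.0744] rect ((0.585979163646698, 0.043003685772418976), (0.12880313396453857, 0.12715071439743042), 0.5956087112426758)
top lid 4067 circ [ 0.4672 -0.2465  0.0672] z 0.0162 mean [ 0.4668 -0.2457  0.0162] rect ((0.46696367859840393, -0.24595209956169128), (0.1328103244304657, 0.13212691247463226), 47.034889221191406)
top lid 190 circ [ 0.4671 -0.2461  0.013 ] z 0.0477 mean [ 0.4671 -0.2449  0.047 ] rect ((0.467170387506485, -0.24588732421398163), (0.02405637316405773, 0.024936489760875702), 68.18431091308594)
top stamp 80 circ [ 0.4535 -0.0691  0.009 ] z 0.0458 mean [ 0.454  -0.0688  0.0455] rect ((0.45332735776901245, -0.06898056715726852), (0.015861324965953827, 0.015918085351586342), 0.6708226203918457)
top stamp 300 circ [ 0.4539 -0.0692  0.0242] z 0.0141 me
[... 442 characters left out ...]
641174, -0.2440926432609558), (0.13190937042236328, 0.13134951889514923), 22.743242263793945)
side lid 92 circ [ 0.4679 -0.2448  0.0134] z 0.0458 mean [ 0.4665 -0.2408  0.0444] rect ((0.46777141094207764, -0.24370290338993073), (0.022628961130976677, 0.022649088874459267), 84.84483337402344)
side stamp 82 circ [ 0.454  -0.0674  0.0092] z 0.0423 mean [ 0.4531 -0.0644  0.0408] rect ((0.45407044887542725, -0.06666366755962372), (0.01723550073802471, 0.016204338520765305), 23.978029251098633)
side stamp 177 circ [ 0.4543 -0.0661  0.0235] z 0.0141 mean [ 0.452  -0.0615  0.0136] rect ((0.4548827111721039, -0.06731075048446655), (0.03702182322740555, 0.036206696182489395), 66.4028549194336)
329 220
```

View pics/st.png

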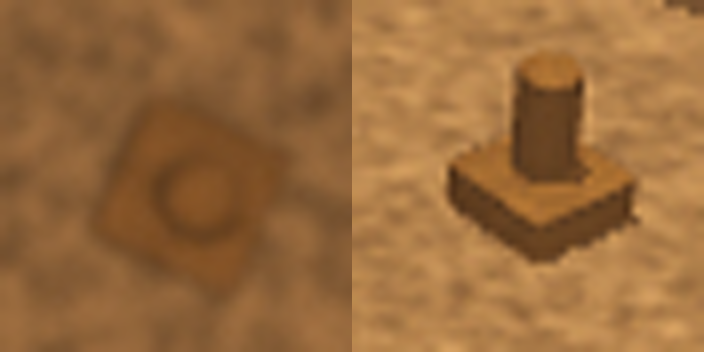

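```bash
cat > go.py <<'E'
import sys; from h import *; from cell import arm
s=arm.read_state(); M=R.from_quat(s["orientation"])
t=np.array([float(a) for a in sys.argv[1:4]])
yaw=np.degrees(np.arctan2(*M.as_matrix()[1::-1,1])); tilt=M.inv().apply([0,0,-1])
print("t",s["time_s"],"tcp",s["tcp_pos"].round(4),"tool mm",(M.inv().apply(t-s["tcp_pos"])*1000).round(1),"yaw_y",yaw.round(1),"tilt",np.degrees(tilt[:2]).round(2),"F",s["force"].round(1),"w",round(s["gripper_width"]*91.8,1),"g",s["grasp_force"],"q",s["joint_pos"].round(2))
E
python3 go.py .454 -.068 .15
```

```text
t 0.1 tcp [0.2336 0.606  0.2428] tool mm [-448.  -549.5   93.7] yaw_y 68.9 tilt [-0.   0.1] F [-0.4  0.1 -0.5] w 92.1 g 0.0 q [-0.94  0.5  -0.43  1.55  0.22  1.14 -0.21]
```

```bash
python3 -m inch '[[-28,-34,0,0,0,0,60],[-56,-68,0,0,0,0,60],[-84,-102,0,0,0,0,60],[-112,-136,0,0,0,0,60],[-140,-170,0,0,0,0,60],[-168,-204,0,0,0,0,60],[-196,-238,0,0,0,0,60],[-224,-272,0,0,0,0,60]]'; python3 go.py .454 -.068 .15
```

```text
time_s: 0.9
tcp_pos: [0.345, 0.2702, 0.2436]
orientation: [0.183, 0.983, -0.0, -0.0]
force: [2.0, 0.3, -0.5]
gripper_width: 0.656
grasp_force: 0.0
t 0.9 tcp [0.345  0.2702 0.2436] tool mm [-223.3 -276.4   93.6] yaw_y 68.9 tilt [-0.01  0.01] F [ 2.   0.3 -0.5] w 60.2 g 0.0 q [-0.42  0.1  -0.33  2.06  0.04  0.99  0.44]
```

```bash
python3 -m inch '[[-28,-35,0,0,0,0,60],[-56,-70,0,0,0,0,60],[-84,-105,0,0,0,0,60],[-112,-140,0,0,0,0,60],[-140,-175,20,0,0,0,60],[-168,-210,45,0,0,0,60],[-196,-245,70,0,0,0,60],[-223,-276,94,0,0,0,60]]'; python3 -m inch '[[0,0,0,0,0,0,60],[0,0,0,0,0,0,60]]' ; python3 go.py .454 -.068 .15
```

```text
time_s: 1.7
tcp_pos: [0.4538, -0.0671, 0.1491]
orientation: [0.183, 0.983, -0.0, 0.0]
force: [0.5, 0.6, 0.5]
gripper_width: 0.651
grasp_force: 0.0
time_s: 1.9
tcp_pos: [0.4527, -0.0661, 0.1488]
orientation: [0.184, 0.983, -0.0, -0.001]
force: [0.3, 0.7, -0.1]
gripper_width: 0.652
grasp_force: 0.0
t 1.9 tcp [ 0.4527 -0.0661  0.1488] tool mm [-1.9 -1.3 -1.3] yaw_y 68.8 tilt [-0.16  0.05] F [ 0.3  0.7 -0.1] w 59.8 g 0.0 q [ 0.07  0.26  0.02  2.11 -0.01  0.77  1.29]
```

```bash
python3 -m inch '[[-2,-1,20,0,0,0,60],[-2,-1,45,0,0,0,60],[-2,-1,70,0,0,0,60],[-2,-1,85,0,0,0,60],[-2,-1,85,0,0,0,60]]'; python3 go.py .454 -.068 .036
python3 - <<'E'
from h import *; from cell import imaging
ims=[]
for n in("side","top"):
    c=imaging.read_camera(n); u,v=project(c,[.454,-.068,.04])[0].astype(int)
    ims.append(cv2.resize(c["color"][v-50:v+50,u-50:u+50,::-1],None,fx=4,fy=4,interpolation=cv2.INTER_CUBIC))
cv2.imwrite("pics/g1.png",np.hstack(ims))
E
```

```text
time_s: 2.4
tcp_pos: [0.4538, -0.0649, 0.0639]
orientation: [0.182, 0.983, 0.0, -0.002]
force: [-1.3, 0.5, 0.3]
gripper_width: 0.655
grasp_force: 0.0
t 2.4 tcp [ 0.4538 -0.0649  0.0639] tool mm [-1.3 -2.8 27.9] yaw_y 69.1 tilt [-0.18 -0.  ] F [-1.3  0.5  0.3] w 60.2 g 0.0 q [ 0.07  0.42  0.02  2.16 -0.02  0.57  1.3 ]
```

View pics/g1.png

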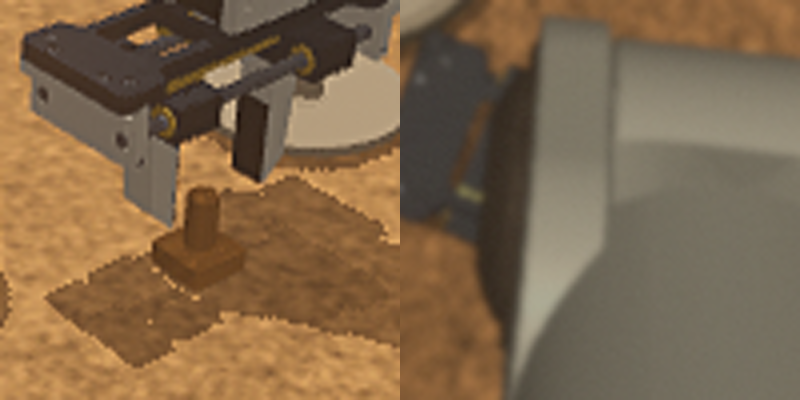

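The side crop shows the fingertips straddling the stamp handle evenly, at (150,220) and (260,180), with the handle at (203,205). I'll descend and grip.

```bash
python3 -m inch '[[-1,-3,10,0,0,0,60],[-1,-3,20,0,0,0,60],[-1,-3,28,0,0,0,60],[-1,-3,28,0,0,0,40]]' 12;python3 go.py .454 -.068 .036; python3 -m inch '[[0,0,0,0,0,0,20],[0,0,0,0,0,0,14],[0,0,0,0,0,0,10],[0,0,0,0,0,0,10],[0,0,0,0,0,0,10],[0,0,0,0,0,0,10]]' 12; python3 go.py .586 .0435 .2
```

```text
time_s: 2.9
tcp_pos: [0.4541, -0.07, 0.0357]
orientation: [0.183, 0.983, -0.0, -0.001]
force: [-0.0, 0.2, 0.7]
gripper_width: 0.605
grasp_force: 0.0
t 2.9 tcp [ 0.4541 -0.07    0.0357] tool mm [ 0.8  1.9 -0.3] yaw_y 68.9 tilt [-0.12  0.03] F [-0.   0.2  0.7] w 55.5 g 0.0 q [ 0.08  0.48  0.02  2.16 -0.02  0.5   1.31]
time_s: 3.5
tcp_pos: [0.4552, -0.0701, 0.037]
orientation: [0.183, 0.983, 0.0, 0.0]
force: [-0.4, 0.2, 2.1]
gripper_width: 0.193
grasp_force: 12.0
t 3.5 tcp [ 0.4552 -0.0701  0.037 ] tool mm [ -81.3  153.1 -162.9] yaw_y 68.9 tilt [ 0.02 -0.01] F [-0.4  0.2  2.1] w 17.7 g 12.000095397233963 q [ 0.08  0.48  0.02  2.16 -0.02  0.5   1.31]
```

```bash
python3 -m inch '[[0,0,-15,0,0,0,10],[0,0,-45,0,0,0,10],[0,0,-80,0,0,0,10],[0,0,-115,0,0,0,10],[0,0,-135,0,0,0,10],[0,0,-135,0,0,0,10]]' 15; python3 -m inch '[[-10,20,0,0,0,0,10],[-25,48,0,0,0,0,10],[-40,76,0,0,0,0,10],[-55,104,0,0,0,0,10],[-70,132,0,0,0,0,10],[-78,148,0,0,0,0,10],[-81,153,0,0,0,0,10],[-81,153,0,0,0,0,10]]'; python3 go.py .586 .0435 .043
python3 - <<'E'
from h import *; from cell import imaging
c=imaging.read_camera("side"); u,v=project(c,[.586,.0435,.1])[0].astype(int)
cv2.imwrite("pics/p1.png",cv2.resize(c["color"][max(v-80,0):v+80,u-80:u+80,::-1],None,fx=3,fy=3,interpolation=cv2.INTER_CUBIC))
w=cloud(c); p=blob(w,(.586,.0435),.085,.068,.08); print(len(p),cv2.minAreaRect(p[:,:2].astype(np.float32)))
E
```

```text
time_s: 4.1
tcp_pos: [0.4573, -0.0704, 0.1748]
orientation: [0.183, 0.983, 0.0, 0.003]
force: [0.1, -0.1, -0.7]
gripper_width: 0.188
grasp_force: 15.0
time_s: 4.9
tcp_pos: [0.585, 0.0438, 0.1704]
orientation: [0.182, 0.983, -0.0, -0.001]
force: [-0.4, -0.5, 0.2]
gripper_width: 0.193
grasp_force: 15.0
t 4.9 tcp [0.585  0.0438 0.1704] tool mm [ -1.3   0.2 127.4] yaw_y 69.0 tilt [-0.11  0.06] F [-0.4 -0.5  0.2] w 17.7 g 14.999954402446747 q [-0.11  0.44 -0.02  1.79  0.01  0.92  1.07]
689 ((0.5864641666412354, 0.0445258766412735), (0.12876740097999573, 0.1300594061613083), 53.71118927001953)
```

View pics/p1.png

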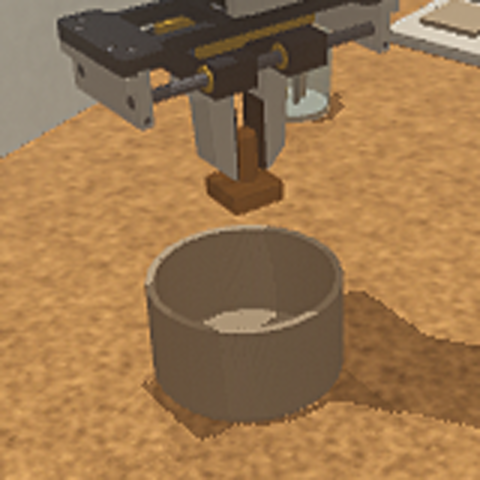

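The stamp is held upright over the centre of the jar mouth (stamp at (245,190), mouth at (245,278)). I'll lower it.

```bash
python3 -m inch '[[-1,0,20,0,0,0,10],[-1,0,45,0,0,0,10],[-1,0,70,0,0,0,10],[-1,0,92,0,0,0,10],[-1,0,108,0,0,0,10],[-1,0,116,0,0,0,10],[-1,0,120,0,0,0,10],[-1,0,120,0,0,0,10]]'; python3 -m inch '[[0,0,2,0,0,0,10],[0,0,4,0,0,0,10],[0,0,4,0,0,0,10]]';python3 go.py .586 .0435 .043
```

```text
time_s: 5.75
tcp_pos: [0.5866, 0.0429, 0.0519]
orientation: [0.183, 0.983, -0.0, 0.0]
force: [-0.3, 1.3, -0.2]
gripper_width: 0.188
grasp_force: 15.0
time_s: 6.05
tcp_pos: [0.5868, 0.0432, 0.0482]
orientation: [0.183, 0.983, 0.0, 0.0]
force: [-0.5, 0.4, 0.0]
gripper_width: 0.192
grasp_force: 15.0
t 6.05 tcp [0.5868 0.0432 0.0482] tool mm [ 0.9 -0.1  5.2] yaw_y 68.9 tilt [ 0.03 -0.02] F [-0.5  0.4  0. ] w 17.6 g 14.999925792217255 q [-0.11  0.61 -0.02  1.85  0.02  0.68  1.07]
```

```bash
python3 -m inch '[[0,0,1,0,0,0,10],[0,0,2,0,0,0,10],[0,0,3,0,0,0,10],[0,0,3,0,0,0,10]]'; python3 -m inch '[[0,0,1,0,0,0,10],[0,0,1,0,0,0,10],[0,0,1,0,0,0,10]]';python3 -m inch '[[0,0,1,0,0,0,10],[0,0,1,0,0,0,10],[0,0,1,0,0,0,10]]'; python3 go.py .586 .0435 .043
```

```text
time_s: 6.45
tcp_pos: [0.5865, 0.0431, 0.0447]
orientation: [0.183, 0.983, -0.0, -0.0]
force: [0.0, 0.2, -0.7]
gripper_width: 0.189
grasp_force: 15.0
time_s: 6.75
tcp_pos: [0.5865, 0.0432, 0.0438]
orientation: [0.183, 0.983, 0.0, -0.0]
force: [-0.3, 0.9, -0.4]
gripper_width: 0.189
grasp_force: 15.0
time_s: 7.05
tcp_pos: [0.5868, 0.0431, 0.0431]
orientation: [0.183, 0.983, 0.0, 0.0]
force: [-1.0, -0.0, 3.6]
gripper_width: 0.191
grasp_force: 15.0
t 7.05 tcp [0.5868 0.0431 0.0431] tool mm [0.8 0.1 0.1] yaw_y 68.9 tilt [ 0.02 -0.01] F [-1.  -0.   3.6] w 17.5 g 15.0002221763134 q [-0.11  0.62 -0.02  1.85  0.02  0.67  1.07]
```

Contact shows as 3.6 N at the expected height. I'll release, rise and look.

```bash
python3 -m inch '[[0,0,0,0,0,0,24],[0,0,0,0,0,0,34],[0,0,0,0,0,0,40],[0,0,0,0,0,0,40]]'; python3 -m inch '[[0,0,-8,0,0,0,40],[0,0,-25,0,0,0,40],[0,0,-50,0,0,0,40],[0,0,-85,0,0,0,40],[0,0,-120,0,0,0,50],[0,0,-150,0,0,0,60],[0,0,-160,0,0,0,60],[0,0,-160,0,0,0,60]]'; python3 go.py .4675 -.2455 .2
```

```text
time_s: 7.45
tcp_pos: [0.5865, 0.0432, 0.0427]
orientation: [0.183, 0.983, -0.0, -0.0]
force: [0.6, 0.8, -0.6]
gripper_width: 0.426
grasp_force: 0.0
time_s: 8.25
tcp_pos: [0.5877, 0.0433, 0.2049]
orientation: [0.183, 0.983, 0.001, 0.002]
force: [0.2, 0.4, -1.3]
gripper_width: 0.65
grasp_force: 0.0
t 8.25 tcp [0.5877 0.0433 0.2049] tool mm [   8.4 -312.7    4.3] yaw_y 68.9 tilt [ 0.2  -0.11] F [ 0.2  0.4 -1.3] w 59.7 g 0.0 q [-0.1   0.4  -0.02  1.76  0.01  0.98  1.08]
```

```bash
python3 -m inch '[[1,-25,0,0,0,0,60],[2,-65,0,0,0,0,60],[3,-108,0,0,0,0,60],[4,-151,0,0,0,0,60],[5,-194,0,0,0,0,60],[6,-237,0,0,0,0,60],[7,-280,0,0,0,0,60],[8,-300,0,0,0,0,60]]'; python3 -m inch '[[0,-12,20,0,0,0,60],[0,-12,45,0,0,0,60],[0,-12,70,0,0,0,60],[0,-12,90,0,0,0,60],[0,-12,100,0,0,0,60],[0,-12,100,0,0,0,60],[0,-12,100,0,0,0,60]]'; python3 go.py .4675 -.2455 .037
python3 - <<'E'
from h import *; from cell import imaging
ims=[]
for n,q in(("side",(.4675,-.2455,.05)),("top",(.586,.0435,.05))):
    c=imaging.read_camera(n); u,v=project(c,q)[0].astype(int); w=cloud(c)
    ims.append(cv2.resize(c["color"][v-50:v+50,u-50:u+50,::-1],None,fx=4,fy=4,interpolation=cv2.INTER_CUBIC))
    p=blob(w,(.586,.0435),.085,.068,.08); print(n,len(p),cv2.minAreaRect(p[:,:2].astype(np.float32)))
    p=blob(w,(.586,.0435),.04,.04,.066); print("stamp top",len(p),p.mean(0) if len(p) else 0)
cv2.imwrite("pics/g2.png",np.hstack(ims))
E
```

```text
time_s: 9.05
tcp_pos: [0.4677, -0.2379, 0.2009]
orientation: [0.185, 0.983, -0.001, -0.002]
force: [-0.1, 0.1, -0.4]
gripper_width: 0.654
grasp_force: 0.0
time_s: 9.75
tcp_pos: [0.4668, -0.2451, 0.1027]
orientation: [0.183, 0.983, 0.0, -0.0]
force: [1.1, -0.1, 0.1]
gripper_width: 0.653
grasp_force: 0.0
t 9.75 tcp [ 0.4668 -0.2451  0.1027] tool mm [-0.8 -0.2 65.7] yaw_y 68.9 tilt [-0.04  0.  ] F [ 1.1 -0.1  0.1] w 60.0 g 0.0 q [ 0.35  0.44  0.1   1.98 -0.06  0.72  1.69]
side 685 ((0.585688591003418, 0.04503698647022247), (0.12868466973304749, 0.12932807207107544), 29.14229393005371)
stamp top 75 [0.58370074 0.04657193 0.04849801]
top 842 ((0.5857188701629639, 0.042900439351797104), (0.12828584015369415, 0.1270829439163208), 0.9104355573654175)
stamp top 83 [0.58376253 0.04218851 0.05140553]
```

View pics/g2.png

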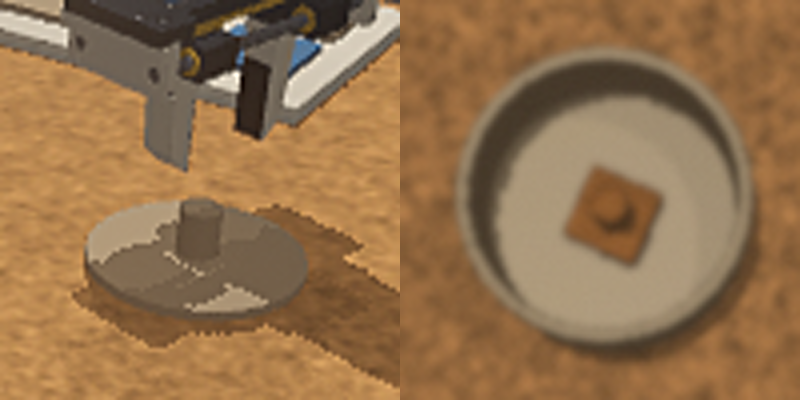

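The stamp stands upright in the jar (right panel, (612,215)) and the jar hasn't moved. The fingers straddle the lid knob at (200,215), so I'll descend and grip it.

```bash
python3 -m inch '[[-1,0,18,0,0,0,60],[-1,0,38,0,0,0,60],[-1,0,55,0,0,0,60],[-1,0,63,0,0,0,60],[-1,0,64,0,0,0,60],[-1,0,64,0,0,0,45]]' 15;python3 go.py .4675 -.2455 .038; python3 -m inch '[[0,0,0,0,0,0,30],[0,0,0,0,0,0,18],[0,0,0,0,0,0,18],[0,0,0,0,0,0,18],[0,0,0,0,0,0,18]]' 15; python3 -m inch '[[0,0,0,0,0,0,18],[0,0,0,0,0,0,18]]' 40; python3 go.py .586 .0435 .19
```

```text
time_s: 10.45
tcp_pos: [0.4684, -0.2458, 0.0395]
orientation: [0.183, 0.983, -0.0, 0.0]
force: [-0.7, -0.1, 0.8]
gripper_width: 0.606
grasp_force: 0.0
t 10.45 tcp [ 0.4684 -0.2458  0.0395] tool mm [ 0.9 -0.1  1.5] yaw_y 68.9 tilt [0.06 0.  ] F [-0.7 -0.1  0.8] w 55.7 g 0.0 q [ 0.36  0.55  0.08  2.   -0.08  0.59  1.7 ]
time_s: 10.95
tcp_pos: [0.4681, -0.2456, 0.0392]
orientation: [0.183, 0.983, -0.0, 0.0]
force: [-0.1, 1.1, 3.9]
gripper_width: 0.277
grasp_force: 15.0
time_s: 11.15
tcp_pos: [0.4681, -0.2456, 0.0392]
orientation: [0.183, 0.983, -0.0, 0.0]
force: [-0.9, -0.3, 5.5]
gripper_width: 0.278
grasp_force: 40.0
t 11.15 tcp [ 0.4681 -0.2456  0.0392] tool mm [  -6.2  312.1 -150.8] yaw_y 68.9 tilt [ 0.02 -0.  ] F [-0.9 -0.3  5.5] w 25.5 g 40.0011420249939 q [ 0.36  0.55  0.08  2.   -0.08  0.59  1.7 ]
```

```bash
python3 -m inch '[[0,0,-6,0,0,0,18],[0,0,-20,0,0,0,18],[0,0,-45,0,0,0,18],[0,0,-80,0,0,0,18],[0,0,-115,0,0,0,18],[0,0,-140,0,0,0,18],[0,0,-150,0,0,0,18],[0,0,-150,0,0,0,18]]'; python3 -m inch '[[0,15,0,0,0,0,18],[-1,42,0,0,0,0,18],[-2,75,0,0,0,0,18],[-3,110,0,0,0,0,18],[-4,140,0,0,0,0,18],[-4,165,0,0,0,0,18]]'; python3 -m inch '[[0,30,0,0,0,0,18],[-1,60,0,0,0,0,18],[-1,90,0,0,0,0,18],[-1,115,0,0,0,0,18],[-2,133,0,0,0,0,18],[-2,143,0,0,0,0,18],[-2,147,0,0,0,0,18],[-2,147,0,0,0,0,18]]'; python3 go.py .586 .0435 .106
python3 - <<'E'
from h import *; from cell import imaging
c=imaging.read_camera("side"); u,v=project(c,[.586,.0435,.12])[0].astype(int); w=cloud(c)
cv2.imwrite("pics/p2.png",cv2.resize(c["color"][max(v-80,0):v+80,u-80:u+80,::-1],None,fx=3,fy=3,interpolation=cv2.INTER_CUBIC))
p=blob(w,(.586,.0435),.085,.13,.185); print("z hist",np.histogram(p[:,2],bins=11,range=(.13,.185)))
p=p[(p[:,2]>.155)&(p[:,2]<.172)]
print(len(p),cv2.minEnclosingCircle(p[:,:2].astype(np.float32)))
p=blob(w,(.586,.0435),.085,.068,.08); print(cv2.minAreaRect(p[:,:2].astype(np.float32)))
E
```

```text
time_s: 11.95
tcp_pos: [0.4687, -0.2458, 0.1905]
orientation: [0.183, 0.983, -0.0, 0.002]
force: [-0.0, 0.0, -3.7]
gripper_width: 0.272
grasp_force: 40.0
time_s: 12.55
tcp_pos: [0.5302, -0.0906, 0.1867]
orientation: [0.182, 0.983, 0.0, -0.002]
force: [-0.5, 0.0, -3.4]
gripper_width: 0.276
grasp_force: 40.0
time_s: 13.35
tcp_pos: [0.5853, 0.0429, 0.1883]
orientation: [0.183, 0.983, -0.0, -0.0]
force: [-0.9, 0.0, -2.3]
gripper_width: 0.278
grasp_force: 40.0
t 13.35 tcp [0.5853 0.0429 0.1883] tool mm [-0.5  0.9 82.3] yaw_y 68.9 tilt [-0.05  0.05] F [-0.9  0.  -2.3] w 25.5 g 39.99956130981445 q [-0.11  0.42 -0.01  1.78  0.01  0.95  1.08]
z hist (array([   0,    0,    0,    0,    0,   52,  463, 1235,   36,   49,   64]), array([0.13 , 0.135, 0.14 , 0.145, 0.15 , 0.155, 0.16 , 0.165, 0.17 ,
       0.175, 0.18 , 0.185]))
1762 ((0.5853707790374756, 0.04377029091119766), 0.06812269985675812)
((0.5856184363365173, 0.0453023798763752), (0.1283842921257019, 0.12950076162815094), 4.168651580810547)
```

View pics/p2.png

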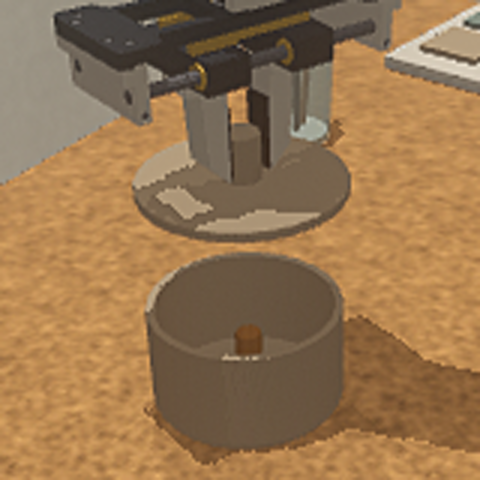

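The lid is held level above the jar and centred to about 1.5 mm (lid at (243,190), mouth at (245,308)). I'll lower it.

```bash
python3 -m inch '[[0,1,12,0,0,0,18],[0,1,30,0,0,0,18],[0,1,48,0,0,0,18],[0,1,62,0,0,0,18],[0,1,71,0,0,0,18],[0,1,75,0,0,0,18],[0,1,76,0,0,0,18],[0,1,76,0,0,0,18]]'; python3 -m inch '[[0,0,1,0,0,0,18],[0,0,2,0,0,0,18],[0,0,3,0,0,0,18],[0,0,3,0,0,0,18]]'; python3 go.py .586 .0437 .106
```

```text
time_s: 14.2
tcp_pos: [0.5864, 0.0445, 0.1132]
orientation: [0.183, 0.983, 0.0, 0.0]
force: [0.2, 1.4, -1.8]
gripper_width: 0.274
grasp_force: 40.0
time_s: 14.6
tcp_pos: [0.586, 0.0445, 0.1099]
orientation: [0.183, 0.983, 0.0, 0.0]
force: [0.9, -0.6, -1.6]
gripper_width: 0.279
grasp_force: 40.0
t 14.6 tcp [0.586  0.0445 0.1099] tool mm [-0.3 -0.7  3.9] yaw_y 68.9 tilt [ 0. -0.] F [ 0.9 -0.6 -1.6] w 25.6 g 39.9994683265686 q [-0.11  0.52 -0.01  1.83  0.01  0.8   1.07]
```

```bash
python3 -m inch '[[0,0,1,0,0,0,18],[0,0,2,0,0,0,18],[0,0,2,0,0,0,18]]'; python3 -m inch '[[0,0,1,0,0,0,18],[0,0,1,0,0,0,18],[0,0,1,0,0,0,18]]';python3 -m inch '[[0,0,1,0,0,0,18],[0,0,1,0,0,0,18],[0,0,1,0,0,0,18]]'; python3 go.py .586 .0437 .106
```

```text
time_s: 14.9
tcp_pos: [0.5859, 0.0444, 0.1076]
orientation: [0.183, 0.983, -0.0, -0.0]
force: [-0.6, -1.5, -1.6]
gripper_width: 0.274
grasp_force: 40.0
time_s: 15.2
tcp_pos: [0.586, 0.0444, 0.1068]
orientation: [0.183, 0.983, 0.0, -0.0]
force: [1.1, -0.0, -3.4]
gripper_width: 0.272
grasp_force: 40.0
time_s: 15.5
tcp_pos: [0.5861, 0.0445, 0.1062]
orientation: [0.183, 0.983, 0.0, 0.0]
force: [-1.6, -0.6, 2.5]
gripper_width: 0.275
grasp_force: 40.0
t 15.5 tcp [0.5861 0.0445 0.1062] tool mm [-0.1 -0.8  0.2] yaw_y 68.9 tilt [ 0.02 -0.01] F [-1.6 -0.6  2.5] w 25.3 g 40.000571608543396 q [-0.11  0.52 -0.01  1.83  0.01  0.79  1.07]
```

Force went from -2 to +2.5 N at the seated height of 0.1062. I'll release, rise clear and check.

```bash
python3 -m inch '[[0,0,0.5,0,0,0,18],[0,0,0.5,0,0,0,18]]' 8; python3 -m inch '[[0,0,0,0,0,0,30],[0,0,0,0,0,0,40],[0,0,0,0,0,0,50],[0,0,0,0,0,0,50]]'; python3 -m inch '[[0,0,-8,0,0,0,50],[0,0,-25,0,0,0,50],[0,0,-50,0,0,0,50],[0,0,-85,0,0,0,50],[0,0,-115,0,0,0,50],[0,0,-130,0,0,0,50],[0,0,-130,0,0,0,50]]'; python3 -m inch '[[0,-25,0,0,0,0,50],[0,-65,0,0,0,0,50],[0,-108,0,0,0,0,50],[0,-150,0,0,0,0,50],[0,-190,0,0,0,0,50],[0,-215,0,0,0,0,50],[0,-220,0,0,0,0,50],[0,-220,0,0,0,0,50]]'
python3 - <<'E'
from h import *; from cell import imaging
ims=[]
for n in("side","top"):
    c=imaging.read_camera(n); u,v=project(c,(.586,.0435,.06))[0].astype(int); w=cloud(c)
    ims.append(cv2.resize(c["color"][v-50:v+50,u-50:u+50,::-1],None,fx=4,fy=4,interpolation=cv2.INTER_CUBIC))
    p=blob(w,(.586,.0435),.08,.078,.09); A=np.c_[p[:,:2]-[.586,.0435],np.ones(len(p))]
    print(n,len(p),"plane",np.linalg.lstsq(A,p[:,2],rcond=None)[0].round(4),cv2.minEnclosingCircle(p[:,:2].astype(np.float32)))
    p=blob(w,(.586,.0435),.03,.105,.125); print("knob top",np.percentile(p[:,2],95),p.mean(0))
    p=blob(w,(.4676,.251),.06,.035,.06); print("small",p.mean(0))
cv2.imwrite("pics/end.png",np.hstack(ims))
E
```

```text
time_s: 15.7
tcp_pos: [0.5862, 0.0445, 0.1061]
orientation: [0.183, 0.983, 0.0, 0.0]
force: [-2.8, 0.5, 6.4]
gripper_width: 0.279
grasp_force: 8.0
time_s: 16.1
tcp_pos: [0.586, 0.0445, 0.1052]
orientation: [0.183, 0.983, 0.0, -0.0]
force: [0.9, 0.3, 0.4]
gripper_width: 0.524
grasp_force: 0.0
time_s: 16.8
tcp_pos: [0.588, 0.0446, 0.2388]
orientation: [0.183, 0.983, 0.001, 0.003]
force: [-0.6, 0.1, 0.3]
gripper_width: 0.547
grasp_force: 0.0
time_s: 17.6
tcp_pos: [0.5062, -0.1613, 0.2346]
orientation: [0.184, 0.983, 0.0, -0.001]
force: [0.2, 0.8, -0.7]
gripper_width: 0.542
grasp_force: 0.0
side 1911 plane [ 0.0056 -0.0078  0.0834] ((0.585544228553772, 0.044846270233392715), 0.06773822009563446)
knob top 0.11629309404776546 [0.58341595 0.04765459 0.11267851]
small [0.46489943 0.26280247 0.04560994]
top 4446 plane [-0.0004  0.0003  0.0831] ((0.5855380296707153, 0.043182700872421265), 0.06721320748329163)
knob top 0.11699308979329241 [0.58460219 0.042907   0.1145479 ]
small [0.46682174 0.25704247 0.0469054 ]
```

View pics/end.png

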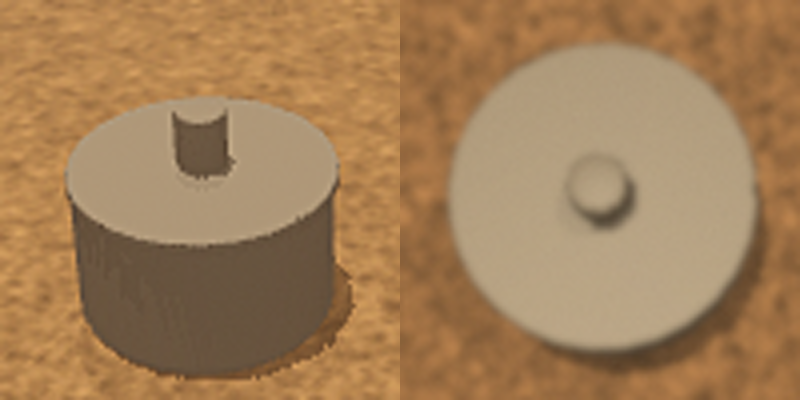

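The lid is flat at the seated height (disc top at 83 mm, level) with its knob up at (200,140) in the side view.

```bash
python3 -c "
from cell import arm; print(arm.hand_in())"
```

```text
the job is handed in; nothing more can be done
None
```

The stamp stands upright in the wide jar, its lid is seated flat with the knob up, the small lid was not touched, and the job was handed in at about 18 s of the 64 s limit; no verdict was returned.

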